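Release the larger vial from its gravity dispenser

TASK

Two identical gravity dispensers each hold a vial behind a gate; press down the paddle of the one holding the larger vial with the fingertips, keep it pressed until that vial has rolled out under the raised gate to the end of its lane, then let the paddle go so that the gate drops shut again. Work the gate only by its paddle, do not touch the vials, leave the smaller vial behind its gate with its lever unpressed, and leave the other things on the table where they are.

Things in the scene. Friction and masses are not known exactly. Their poses are not given: they have to be found in the camera images.
- dispenser_large: Fixed dispenser with the LARGER vial; its twin differs only in vial size; either may be on the left. White lane 96 mm wide (83 inside), falling 10 degrees along own +x; own z up. Origin on the table below the lever pivot. Lane from x = -85 mm to the padded end wall at x = 203 mm, its floor 50 mm high at x = 100 mm (gate). Pick-up pocket: gate to end wall. Nothing stands under the paddle.
- lever_large (a joint): Rocking lever of that dispenser: aluminium yoke with an arm along each side of the lane, on a level pivot 100 mm above the table (dispenser x = 0). Rad: 0 = at rest, arms level, gate down; grows as the paddle is pressed, stop at 0.42. The gate clears the larger vial at about 0.30. A spring returns it: about 2.5 N at the paddle starts it, about 5 N holds it fully down.
- paddle_large (a point): Press paddle of that lever, on the dispenser's -x end: flat plate 46 (x) by 114 (y) by 6 mm with black rubber facing. This point is the middle of its top face, 122 mm from the pivot toward the dispenser's -x; own z is its face normal (vertical at rest). Top 105 mm above the table at rest, about 55 mm fully pressed; it swings on an arc about the pivot.
- gate_large (a point): Gate at the other end of that lever, 100 mm from the pivot: an aluminium plate 76 mm wide, 46 mm high, 6 mm thick hanging across the lane; this point is the middle of its upper edge (a small cross bar lies on it). At rest its lower edge is 6 mm above the lane; fully pressed it is raised by about 45 mm.
- vial_large: The larger vial: plain amber glass with an aluminium cap, 36 mm diameter, 64 mm long, lying across the lane against the upper side of the gate, free to roll. Origin on its axis half-way along; own y runs along the axis to the cap.
- dispenser_small: The identical dispenser that holds the SMALLER vial; same frame and sizes.
- lever_small (a joint): Rocking lever of the dispenser with the smaller vial, as lever_large. To be left at rest.
- paddle_small (a point): Press paddle of the dispenser with the smaller vial, as paddle_large. Not to be pressed.
- vial_small: The smaller vial: same materials, 24 mm diameter, 46 mm long, lying behind the gate of its dispenser; to stay there. Origin and axes as vial_large.
- med_cup: Bystander: small white plastic medicine cup, 40 mm across, 36 mm high, between the dispensers. Origin under its centre.
- tape_roll: Bystander: roll of tape lying flat, 60 mm across, 22 mm high, between the dispensers. Origin under its centre.
- spare_vial: Bystander: upright amber vial standing on the table between the dispensers, 26 mm across, 49 mm high. Origin under its centre.
- steel_bowl: Bystander: steel bowl, 130 mm across, 50 mm high, on the left. Origin under its centre.
- spray_bottle: Bystander: blue plastic bottle, 54 mm across, 150 mm high, on the left. Origin under its centre.
- eraser: Bystander: whiteboard eraser, 120 x 50 x 32 mm, on the right. Origin under its centre.
- syringe: Bystander: empty syringe without needle, about 125 mm long, lying on the right. Origin under its barrel.
Not all that is in view belongs to the job. Leave any pink or red look-alike of the vial_large alone.

How it is judged:
By the outcome, as a careful person would: the job done as asked, in the order asked, and still so for the second after the job is handed in, with the robot touching nothing.
It also fails if it takes over 32 s, if anything falls off the work surface, if the arm or the gripper's body presses on something with over 40 N, if the wrist force passes 120 N, or if a joint passes its speed limit or range.

ROBOT

A 7-joint arm with a two-finger parallel gripper is mounted at the origin on the work surface. World frame = base frame: x ahead of the robot, y to its left, z up, the work surface at z = 0. Lengths are in m, angles in rad, forces in N, time in s.
With the tool pointing down it reaches from about 0.4 to 0.85 m from the base axis. Payload 4.5 kg.
Tool frame: the origin (TCP) lies at the very end of the fingers, on their centre line; the grasp point (between the pads) lies 19 mm behind it; z points along the fingers, y is the direction in which the jaws open and shut (so a half turn about z gives the same grasp; the last joint's range is limited). The gripper opens to 85 mm and grips with 20 to 120 N. Pads are 22 mm wide; open, the fingers measure 114 mm over their backs; the gripper's body (76 mm by 85 mm) begins 54 mm behind the grasp point. The pads swing forward as they close: fully open they stand 13 mm farther back than shut.
Start: joints at [-1.25, 0.689, -0.195, 1.565, 0.157, 0.902, -0.215], TCP at [0.177, 0.6, 0.231] pointing down, gripper open.
Joint ranges: [-3.01, 3.01], [-0.46, 2.08], [-1.47, 1.51], [0.13, 2.56], [-1, 4.14], [0.04, 2.09], [-2.66, 2.66]. Speed limits (rad/s): [2.57, 2.57, 3.14, 3.14, 3.14, 3.14, 3.14].

INTERFACE

Orientations are given as a unit quaternion [x, y, z, w].
In Python, from bench import observe, read_camera, get_calibration, job_done, find_in, masks_of, landmark_of gives the robot as it stands.
- The arm moves only by the tool play_rows, never from a script. Its argument "steps" is text: rows parted by semicolons, each of 4 numbers parted by spaces: the shift along the tool's x, y, z in cm, then the turn about the tool's z in degrees. A call has 1 to 12 rows; each row shifts and turns the pose as measured when the row begins, along the tool's axes as they then stand; what a row does not reach is not made up. A row lasts 1/8 s, in which the tool goes at most 62.5 mm and 10.7 degrees, less where a joint would pass 70% of its speed; a pose out of reach is approached as far as the arm can. A call is refused whole if a number of a shift passes 6.25 or a number of a turn 10.7, either way. A call with a gripper value outside its range is refused whole. "gripper" is the finger opening in cm, from 0 to 8.54, set as the call begins (left out, the last holds). The fingers move at their own pace and stop on an object; "force" is the grip in N (left out, the last holds). Time passes only in rows, so rows that do not move let the fingers close. It gives the time, the measured TCP pose, the force and the opening at its end, in the units of the state.
- observe(): the state, without advancing time (a new reading comes with each control period).
- read_camera(name): name is "scene" or "top"; returns (picture, depth): 384x512x3 uint8, red, green, blue; 384x512 float32, m along the optical axis (not along the pixel's ray), 0 where there is no reading.
- get_calibration(name): a dict with "vfov" (degrees; the focal length in pixels is half the picture's height over the tangent of half this angle, whatever the lens; pixels are square), "cx", "cy" (the principal point, pixels), "dist" ([k1, k2, p1, p2, k3] as OpenCV has them; the pictures are not rectified), "rvec" (rotation vector, rad) and "tvec" (3), from world to camera coordinates, as OpenCV has them. Camera axes: x right, y down, z forward; pixel columns grow to the right and rows downward; lengths in m; the calibration is good to about 2 mm. A picture is of the moment at which its call begins. get_calibration takes no time and is no camera call.
- job_done(): hands the job in, once; it reports no verdict.
Trained networks look in the newest picture that a camera, given by its name, has taken for a name from the list of things; names that differ only in an ending like _2 or _b are one class to them, and where a whole thing is asked for, a point or a joint stands for the part that bears it (a point fixed in the world has none). Each returns a list of dicts, best first, with "conf" (0 to 1); they miss things now and then, are a little off and sometimes report something else, mostly with a low value. They report only what shows in the picture. A call takes as long as a camera call. They do not tell look-alikes from the thing itself.
- find_in(camera, query): "centre" ([x, y, z] in m, in the coordinates of the camera as it stood for that picture, good to about 4 mm: the middle of the surface that is visible of it).
- masks_of(camera, query): "region" (384x512 bool, what is visible of it).
- landmark_of(camera, query): "centre" ([x, y, z] in m, in the coordinates of the camera as it stood for that picture, good to about 4 mm: a listed point, or the origin of a listed thing).
The state is a dict: "time_s": time; "joints": joint angles; "qd": joint speeds; "joint_efforts": joint torques, N m; "tool_pos": TCP position; "ee_rot": TCP orientation; "ft_force": force on the tool from outside, world axes, zero at the start; "wrist_torque": the same for the moment, N m; "width": finger opening in m.
Only numpy, scipy, OpenCV 4.12 (cv2) and the standard library are available. Lean on these libraries where they do the work, as an engineer would, in place of code of your own. Each camera call takes 0.05 s, during which the arm holds its last target.

## Working session

There is one attempt and no reset: what is moved stays moved. The work goes in short steps, Python scripts to look and compute and a tool call to move; the robot and the scene stay as the last step left them, time stands still between calls to the robot, and variables do not carry over. Pictures are saved under pics/ and viewed, and the job is handed in when it is done.

Besides the shell and the picture viewer there is one more tool, called after "Call:" as name(argument=value, ...), one argument or row to a line, values as JSON. play_rows: Moves the arm, as the interface text tells. Its arguments: {"type":"object","properties":{"steps":{"type":"string"},"gripper":{"type":"number"},"force":{"type":"number"}},"required":["steps"]}

```bash
mkdir -p pics; ls
python3 - <<'E'
from bench import *
import cv2
s=observe();print(s)
for n in("scene","top"):
    p,d=read_camera(n);cv2.imwrite(f"pics/{n}0.png",p[...,::-1]);print(n,get_calibration(n))
E
```

```text
pics
{'time_s': 0.0, 'joints': array([-1.25020972,  0.69000993, -0.19456099,  1.56638831,  0.15730638,
        0.90248618, -0.21509491]), 'qd': array([-1.08361554e-03, -8.16985910e-06, -1.33187684e-03,  3.54194080e-04,
        5.07868530e-04,  5.43029662e-04,  1.43017325e-04]), 'joint_efforts': array([-3.33990704e-05, -5.39604521e+01, -1.26697697e+00, -1.58541101e+01,
        8.97626218e-03,  9.36488126e-03,  9.19221435e-06]), 'tool_pos': array([0.1766305 , 0.59882179, 0.23045725]), 'ee_rot': array([ 1.42835445e-01,  9.89745996e-01, -9.44535006e-04, -8.05337893e-05]), 'ft_force': array([-0.25958127,  1.05258591, -0.31976064]), 'wrist_torque': array([-0.01583713,  0.00558074,  0.03305115]), 'width': 0.08537357772315703}
scene {'vfov': 43.89055346392724, 'cx': 253.0970979396061, 'cy': 187.93863161030538, 'dist': array([-0.08379117,  0.        ,  0.        ,  0.        ,  0.        ]), 'rvec': array([ 2.19901463,  0.73132351, -0.30493902]), 'tvec': array([-0.48083969, -0.15440468,  1.80210305])}
top {'vfov': 57.64800841006704, 'cx': 254.4247279786343, 'cy': 191.94473596593477, 'dist': array([0.02072347, 0.        , 0.        , 0.        , 0.        ]), 'rvec': array([ 2.2100411 , -2.19634115,  0.04390328]), 'tvec': array([0.00699269, 0.58246301, 1.12323566])}
```

View pics/scene0.png

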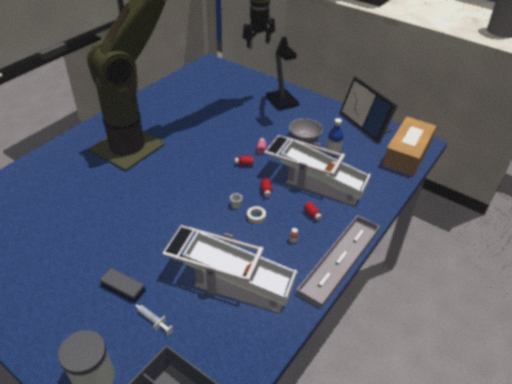

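View pics/top0.png

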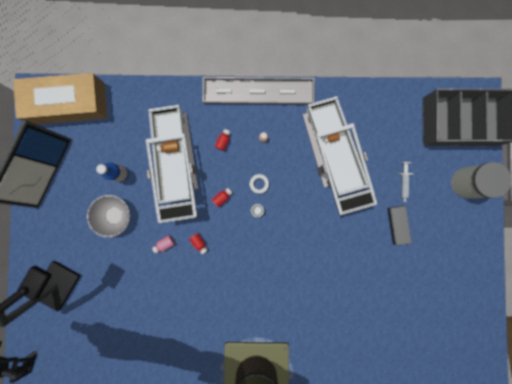

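Both views show two dispensers. In the top view, the left one has its vial at about (170,146) and the right one at about (334,138). The red and pink vials on the table are look-alikes. Next I'll enlarge both gates and measure them.

```bash
cat > h.py <<'E'
from bench import *
import cv2, numpy as np
def cal(n):
    c=get_calibration(n); f=192/np.tan(np.radians(c['vfov']/2))
    K=np.array([[f,0,c['cx']],[0,f,c['cy']],[0,0,1]]); R=cv2.Rodrigues(c['rvec'])[0]
    return K,c['dist'],R,np.array(c['tvec']),c['rvec']
def c2w(n,p):
    K,D,R,t,_=cal(n); return R.T@(np.array(p)-t)
def px2w(n,uv,d):
    K,D,R,t,_=cal(n)
    uv=np.array(uv,float).reshape(-1,1,2); q=cv2.undistortPoints(uv,K,D)[:,0]
    P=np.c_[q,np.ones(len(q))]*np.array(d).reshape(-1,1); return (P-t)@R
def w2px(n,P):
    K,D,R,t,rv=cal(n); return cv2.projectPoints(np.array(P,float).reshape(-1,1,3),rv,t,K,D)[0][:,0]
E
python3 - <<'E'
from h import *
p,d=read_camera("top")
for q in("paddle_large","paddle_small","gate_large","vial_large","vial_small","dispenser_large","dispenser_small"):
    for r in landmark_of("top",q): print(q,round(r['conf'],2),c2w("top",r['centre']).round(4))
for q in("vial_large","vial_small"):
    for r in masks_of("top",q):
        m=r['region'];v,u=np.nonzero(m&(d>0))
        if len(u)==0: continue
        P=px2w("top",np.c_[u,v],d[v,u]); print(q,round(r['conf'],2),'px',u.mean().round(),v.mean().round(),m.sum(),'mean',P.mean(0).round(3),'ext',cv2.minAreaRect((P[:,:2]*1000).astype(np.float32))[1])
a=cv2.resize(p[95:230,140:205],None,fx=4,fy=4,interpolation=2);b=cv2.resize(p[90:225,300:385],None,fx=4,fy=4,interpolation=2)
cv2.imwrite("pics/crop.png",np.hstack([a,b])[...,::-1])
E
```

```text
paddle_large 0.67 [0.5252 0.2443 0.1093]
paddle_small 0.86 [ 0.5549 -0.2879  0.1078]
paddle_small 0.46 [0.5231 0.0031 0.004 ]
gate_large 0.55 [0.7354 0.2784 0.106 ]
vial_large 0.76 [0.4088 0.1918 0.0175]
vial_large 0.72 [0.714  0.2796 0.0745]
vial_large 0.68 [0.5637 0.1143 0.0208]
vial_large 0.66 [0.4143 0.3039 0.0211]
vial_large 0.63 [0.7514 0.1191 0.0198]
vial_small 0.44 [ 0.7474 -0.2277  0.0676]
dispenser_large 0.26 [ 0.4803 -0.4546  0.0017]
dispenser_small 0.72 [ 0.669  -0.2558  0.0039]
dispenser_small 0.66 [ 0.7623 -0.0155  0.0054]
vial_large 0.73 px 198.0 243.0 184 mean [0.417 0.187 0.033] ext (63.41246032714844, 32.52167892456055)
vial_large 0.72 px 223.0 139.0 192 mean [0.75  0.113 0.031] ext (41.281734466552734, 62.51043701171875)
vial_large 0.7 px 221.0 197.0 192 mean [0.566 0.116 0.033] ext (35.118473052978516, 63.56014633178711)
vial_large 0.64 px 169.0 146.0 210 mean [0.717 0.27  0.087] ext (34.13673400878906, 62.73113250732422)
vial_large 0.47 px 164.0 245.0 195 mean [0.413 0.297 0.032] ext (32.084144592285156, 64.00149536132812)
vial_small 0.66 px 332.0 137.0 93 mean [ 0.75  -0.228  0.075] ext (21.131332397460938, 42.47742462158203)
```

View pics/crop.png

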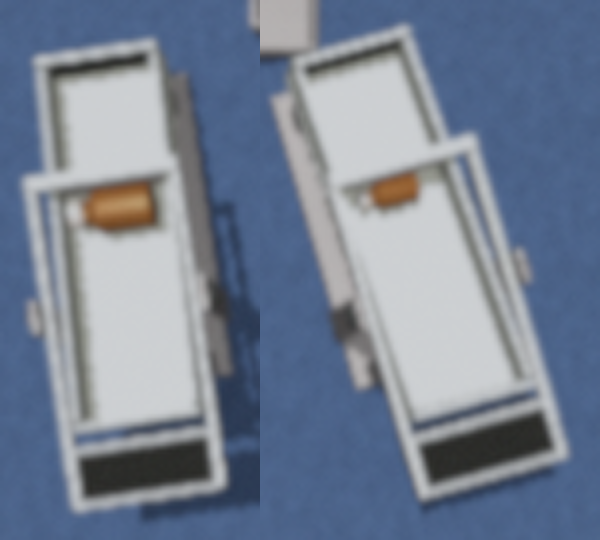

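The left dispenser's vial measures 34x63 mm, which fits the larger vial (36x64). The right one measures 21x42 mm, so it is the smaller (24x46). The crop confirms amber glass with a pale cap, lying behind the gate. Before moving I'll refine the paddle position, find the lane heading and check for obstacles, including the lamp near the start pose.

Run:
```python
from h import *
for n in("top","scene"):
    p,d=read_camera(n)
    v,u=np.nonzero(d>0); P=px2w(n,np.c_[u,v],d[v,u]); g=p[v,u].astype(int)
    near=(np.hypot(P[:,0]-.525,P[:,1]-.244)<.08)&(P[:,2]>.08)&(P[:,2]<.13)
    blk=near&(g.max(1)<70)
    r=cv2.minAreaRect((P[blk][:,:2]*1000).astype(np.float32))
    print(n,'black',blk.sum(),P[blk].mean(0).round(4),r)
    # tall things near path
    for lo,hi in((.05,.1),(.1,.15),(.15,.2),(.2,.3),(.3,.6)):
        m=(P[:,2]>lo)&(P[:,2]<hi)&(P[:,0]>.0)&(P[:,0]<.7)&(P[:,1]>.15)&(P[:,1]<.85)
        c=np.unique((P[m][:,:2]/.05).round().astype(int),axis=0,return_counts=True)
        print(n,lo,[tuple((a*5).tolist()) for a,k in zip(*c) if k>4])
p,d=read_camera("scene")
cv2.imwrite("pics/s1.png",cv2.resize(p[0:220,200:400],None,fx=2.7,fy=2.7,interpolation=2)[...,::-1])
print(w2px("scene",[[.525,.244,.105],[.177,.6,.231]]),w2px("top",[[.525,.244,.105],[.177,.6,.231]]))
```

```text
top black 267 [0.5187 0.2435 0.1079] ((518.7368774414062, 243.6841278076172), (25.808805465698242, 89.80496215820312), 9.302454948425293)
top 0.05 [(25, 65), (30, 65), (45, 40), (45, 45), (45, 50), (50, 40), (50, 50), (50, 55), (55, 20), (55, 25), (55, 30), (55, 40), (55, 45), (55, 50), (55, 70), (55, 75), (60, 20), (60, 25), (60, 30), (60, 45), (60, 70), (65, 20), (65, 25), (65, 30), (65, 40), (65, 45), (65, 65), (65, 70), (70, 20), (70, 25), (70, 30), (70, 65)]
top 0.1 [(25, 65), (50, 20), (50, 25), (50, 30), (55, 20), (55, 25), (55, 30), (55, 70), (55, 75), (60, 20), (60, 30), (60, 45), (60, 70), (60, 75), (65, 20), (65, 30), (65, 35), (65, 45), (65, 65), (65, 70), (70, 20), (70, 30), (70, 35), (70, 65), (70, 70)]
top 0.15 [(25, 65), (60, 70), (65, 45), (65, 70), (70, 70)]
top 0.2 [(15, 55), (20, 55), (20, 65), (25, 60), (25, 65), (30, 55), (30, 60), (35, 50), (35, 55), (40, 50), (40, 55)]
top 0.3 [(15, 55), (20, 55), (20, 60), (30, 55), (30, 60), (35, 50), (35, 55), (40, 55)]
scene black 108 [0.5199 0.2408 0.1073] ((518.8809204101562, 242.45941162109375), (27.989559173583984, 89.
[... 240 characters left out ...]
0, 20), (70, 25), (70, 30), (70, 65)]
scene 0.1 [(25, 65), (50, 20), (50, 25), (50, 30), (55, 20), (55, 25), (55, 30), (55, 70), (55, 75), (60, 20), (60, 30), (60, 70), (60, 75), (65, 20), (65, 30), (65, 45), (65, 65), (65, 70), (70, 20), (70, 30), (70, 65), (70, 70)]
scene 0.15 [(25, 65), (55, 75), (60, 70), (60, 75), (65, 45), (65, 70), (70, 70)]
scene 0.2 [(15, 55), (20, 55), (20, 65), (25, 60), (25, 65), (30, 55), (30, 60), (35, 50), (35, 55), (40, 50), (40, 55)]
scene 0.3 [(10, 15), (15, 55), (15, 60), (20, 55), (20, 60), (20, 65), (30, 55), (30, 60), (35, 50), (35, 55)]
[[278.54946608 144.97020277]
 [258.28799715  48.2356246 ]] [[175.82164947 209.56145829]
 [ 21.66910599 346.63943036]]
```

View pics/s1.png

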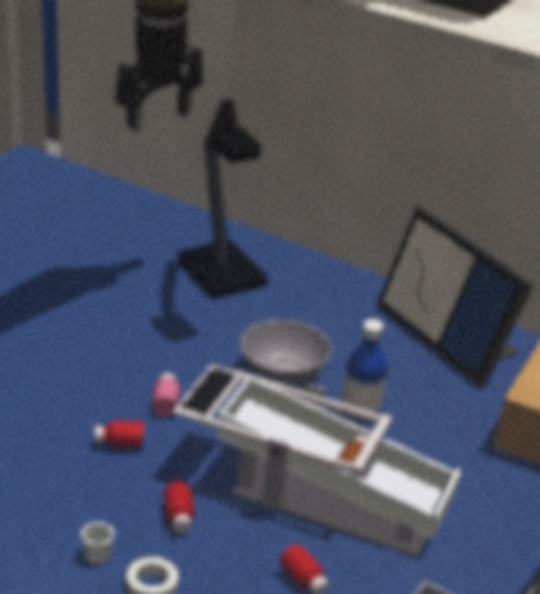

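The left paddle's centre is at about (0.519, 0.243, 0.105), heading about 9.3°, and both cameras agree. The lamp head is at about (0.3–0.4, 0.5–0.55), z 0.25–0.35, which blocks the straight path. I'll pull in toward the base first, then go across.

Call:
play_rows(
  steps="-0.8 -3 0 0; -1 -4 0 0; -1 -4 0 0; -1 -4 0 0; -0.5 -2 0 0",
  gripper=0,
  force=60,
)

```text
time_s: 1.38
tool_pos: [0.1694, 0.4212, 0.2309]
ee_rot: [0.142, 0.99, 0.002, -0.0]
ft_force: [-0.7, 0.6, 0.1]
width: -0.0001
```

Call:
play_rows(
  steps="-3 -0.9 0 0; -4.3 -1.4 0 0; -4.3 -1.4 0 0; -4.3 -1.4 0 0; -4.3 -1.4 0 0",
)

```text
time_s: 2.0
tool_pos: [0.3476, 0.3013, 0.2319]
ee_rot: [0.138, 0.99, 0.004, 0.0]
ft_force: [0.9, 0.2, -0.3]
width: 0.0001
```

Call:
play_rows(
  steps="0 0 0 -8.5; 0 0 0 -8.5; 0 0 0 -8.5; 0 0 0 0",
)

```text
time_s: 2.5
tool_pos: [0.3525, 0.298, 0.2324]
ee_rot: [-0.085, 0.996, 0.004, 0.003]
ft_force: [1.0, -0.1, -0.3]
width: 0.0
```

```bash
cat > go.py <<'E'
from h import *; import sys
from scipy.spatial.transform import Rotation as Ro
s=observe();R=Ro.from_quat(s['ee_rot']).as_matrix()
g=np.array(list(map(float,sys.argv[1:4])))
print('pos',s['tool_pos'].round(4),'jaw',np.degrees(np.arctan2(R[1,1],R[0,1])).round(1),'shift cm',(R.T@(g-s['tool_pos'])*100).round(2),'F',s['ft_force'].round(1),'t',s['time_s'])
E
python3 go.py 0.516 0.2425 0.13
```

```text
pos [0.3525 0.298  0.2324] jaw 99.7 shift cm [-15.12  -8.31  10.27] F [ 1.  -0.1 -0.3] t 2.5
```

Call:
play_rows(
  steps="-3 -1.7 0 0; -3.5 -1.9 0 0; -3.5 -1.9 0 0; -3.5 -1.9 1 0; -1.6 -0.9 2 0; 0 0 3 0; 0 0 3 0; 0 0 0 0",
)

```text
time_s: 3.5
tool_pos: [0.5223, 0.2417, 0.1414]
ee_rot: [-0.074, 0.997, 0.004, 0.005]
ft_force: [-0.4, -1.2, 0.8]
width: 0.0002
```

```bash
python3 go.py 0.517 0.243 0.105
python3 - <<'E'
from h import *
a,_=read_camera("top");b,_=read_camera("scene")
cv2.imwrite("pics/a1.png",np.hstack([cv2.resize(a[80:240,120:240],(390,520),interpolation=2),cv2.resize(b[90:220,220:320],(400,520),interpolation=2)])[...,::-1])
E
```

```text
pos [0.5223 0.2417 0.1414] jaw 98.5 shift cm [0.55 0.18 3.63] F [-0.4 -1.2  0.8] t 3.5
```

View pics/a1.png

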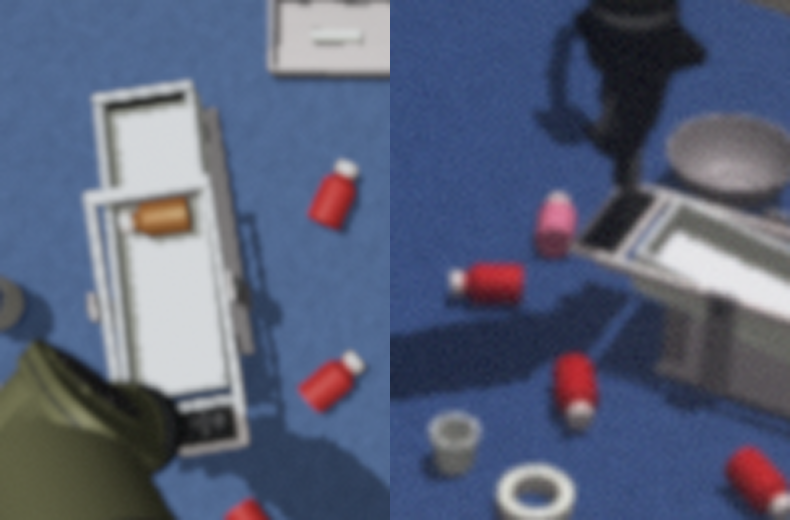

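The fingertip is about 36 mm above the paddle centre: the tip is at scene px (279,136) and the paddle centre at (278,145). I'll press down now.

Call:
play_rows(
  steps="0.3 0.1 1.5 0; 0.2 0.1 1.5 0; 0 0 1.2 0; 0 0 1.2 0; 0 0 1.2 0; 0 0 0 0",
)

```text
time_s: 4.35
tool_pos: [0.522, 0.2468, 0.0765]
ee_rot: [-0.074, 0.997, 0.007, 0.011]
ft_force: [-0.3, -0.3, 0.3]
width: 0.0001
```

```bash
python3 go.py 0.519 0.243 0.06
```

```text
pos [0.522  0.2468 0.0765] jaw 98.5 shift cm [ 0.39 -0.35  1.64] F [-0.3 -0.3  0.3] t 4.35
```

The force is near zero where about 4 N is expected, so I'll look before going further.

Run:
```python
from h import *
a,d=read_camera("top");b,_=read_camera("scene")
cv2.imwrite("pics/a2.png",np.hstack([cv2.resize(a[80:240,120:240],(390,520),interpolation=2),cv2.resize(b[90:220,220:320],(400,520),interpolation=2)])[...,::-1])
print(observe()['ft_force'])
for q in ("paddle_large","gate_large"):
  for c in("top","scene"):
    for r in landmark_of(c,q): print(c,q,round(r['conf'],2),c2w(c,r['centre']).round(4))
```

```text
[ 0.1965779  -0.5115649  -0.25657384]
top paddle_large 0.81 [0.5239 0.2447 0.0778]
scene paddle_large 0.64 [0.5206 0.2459 0.0717]
scene paddle_large 0.34 [0.7311 0.2771 0.0671]
top gate_large 0.71 [0.7323 0.2795 0.1298]
top gate_large 0.49 [0.641  0.4507 0.0061]
top gate_large 0.16 [ 0.6714 -0.2555  0.0027]
scene gate_large 0.87 [0.7379 0.277  0.1292]
```

View pics/a2.png

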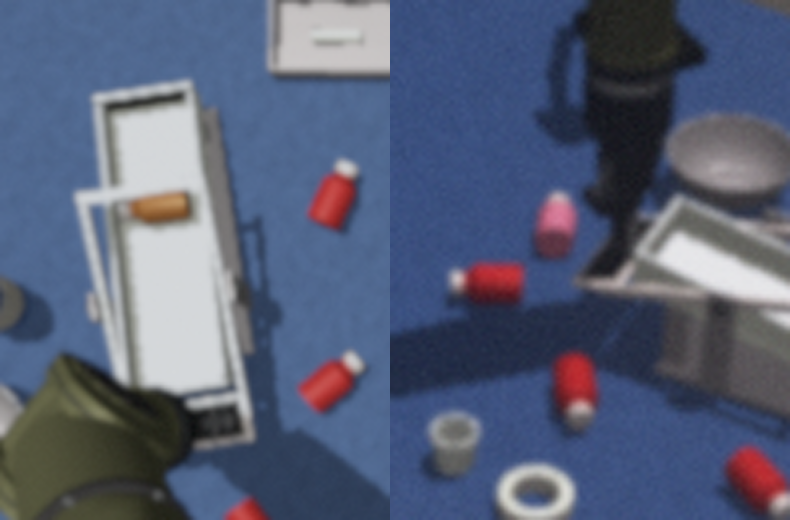

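The lever is following: the paddle is at z 0.075 and the gate has risen about 24 mm, although the force sensor reads nearly zero. I'll keep pressing and hold.

Call:
play_rows(
  steps="0.1 -0.2 1 0; 0.1 -0.1 1 0; 0 0 0.3 0; 0 0 0 0; 0 0 0 0; 0 0 0 0",
)

```text
time_s: 5.4
tool_pos: [0.5235, 0.2459, 0.0563]
ee_rot: [-0.074, 0.997, 0.009, 0.015]
ft_force: [0.6, -0.4, 4.6]
width: -0.0
```

```bash
python3 go.py 0.519 0.243 0.057;python3 - <<'E'
from h import *
a,d=read_camera("top");b,_=read_camera("scene")
cv2.imwrite("pics/a3.png",np.hstack([cv2.resize(a[80:240,120:240],(390,520),interpolation=2),cv2.resize(b[120:250,260:360],(400,520),interpolation=2)])[...,::-1])
E
```

```text
pos [0.5235 0.2459 0.0563] jaw 98.5 shift cm [ 0.49 -0.22 -0.09] F [ 0.6 -0.4  4.6] t 5.4
```

View pics/a3.png

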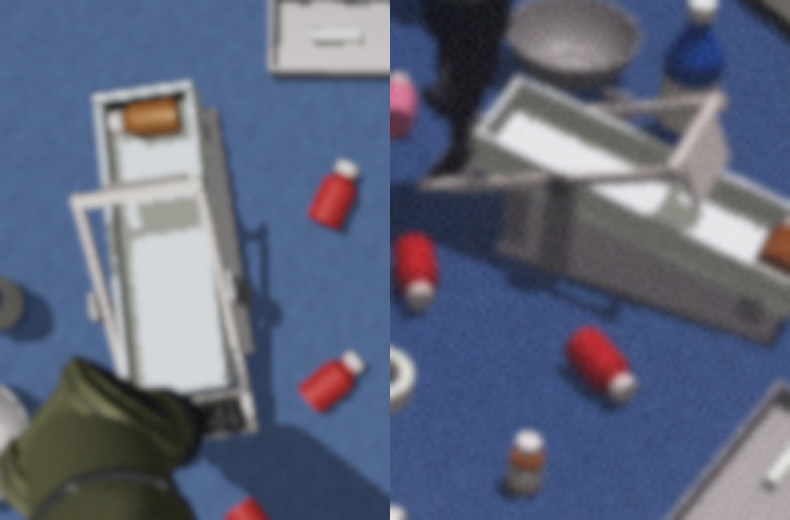

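The gate is raised and the vial has rolled to the end wall, at crop (150,117). I'll hold a moment longer so it settles, then release straight up.

Call:
play_rows(
  steps="0 0 0 0; 0 0 0 0; 0 0 0 0; 0 0 0 0; 0 0 0 0; 0 0 0 0",
)

```text
time_s: 6.25
tool_pos: [0.5235, 0.2459, 0.0563]
ee_rot: [-0.074, 0.997, 0.009, 0.015]
ft_force: [-0.1, 0.1, 6.1]
width: 0.0004
```

```bash
python3 go.py 0.5235 0.2459 0.2;python3 - <<'E'
from h import *
a,d=read_camera("top")
for q in ("vial_large",):
    for r in landmark_of("top",q): print(q,round(r['conf'],2),c2w("top",r['centre']).round(4))
E
```

```text
pos [0.5235 0.2459 0.0563] jaw 98.5 shift cm [ -0.45   0.22 -14.36] F [-0.1  0.1  6.1] t 6.25
vial_large 0.78 [0.8127 0.2902 0.0555]
vial_large 0.61 [0.5669 0.1158 0.0208]
vial_large 0.61 [0.4132 0.1934 0.0158]
vial_large 0.59 [0.7505 0.1166 0.0224]
```

Call:
play_rows(
  steps="0 0 -1 0; 0 0 -1.2 0; 0 0 -1.2 0; 0 0 -1.2 0; 0 0 -1.5 0; 0 0 -2 0; 0 0 -3 0; 0 0 -3 0; 0 0 -2 0; 0 0 0 0; 0 0 0 0; 0 0 0 0",
)

```text
time_s: 7.85
tool_pos: [0.5197, 0.2389, 0.2261]
ee_rot: [-0.072, 0.997, 0.007, 0.015]
ft_force: [-0.6, 0.2, -0.1]
width: 0.0
```

```bash
python3 go.py 0.519 0.243 0.2;python3 - <<'E'
from h import *
a,d=read_camera("top");b,_=read_camera("scene")
cv2.imwrite("pics/a4.png",np.hstack([cv2.resize(a[80:260,80:400],(460,259),interpolation=2),cv2.resize(b[120:250,260:360],(199,259),interpolation=2)])[...,::-1])
for q in ("vial_large","gate_large","paddle_large","vial_small"):
    for r in landmark_of("top",q)[:2]: print(q,round(r['conf'],2),c2w("top",r['centre']).round(4))
cv2.imwrite("pics/s4.png",b[...,::-1])
E
```

```text
pos [0.5197 0.2389 0.2261] jaw 98.3 shift cm [0.09 0.38 2.61] F [-0.6  0.2 -0.1] t 7.85
vial_large 0.77 [0.4138 0.1902 0.0189]
vial_large 0.63 [0.7525 0.1189 0.022 ]
gate_large 0.67 [0.7383 0.2809 0.1081]
paddle_large 0.76 [0.5206 0.2471 0.1087]
vial_small 0.46 [ 0.7478 -0.2283  0.0661]
```

View pics/a4.png

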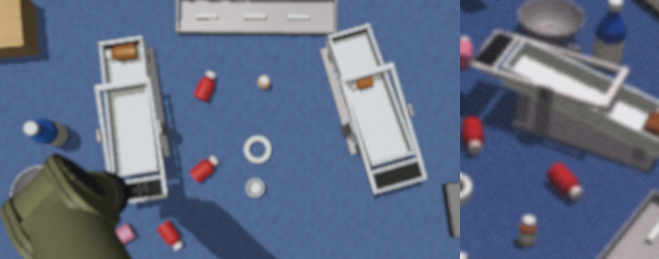

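View pics/s4.png

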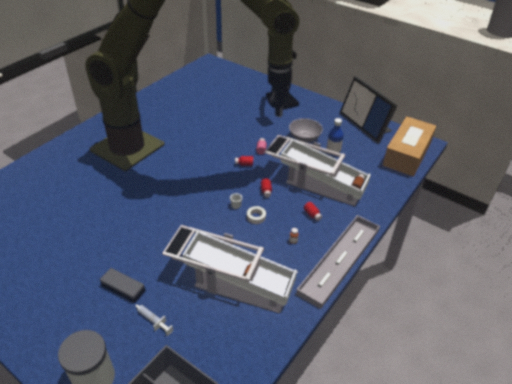

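The gate is shut and the paddle is back at its rest height. The large vial is at the end wall, at scene px (358,181). The right dispenser and the bystanders look unmoved, and the arm is clear of everything.

```bash
python3 -c "
from bench import *
print(job_done())"
```

```text
the job is handed in; nothing more can be done
None
```

The larger vial has been dispensed from the left dispenser, and its gate is shut again. I picked that dispenser because its vial measured about 34 × 63 mm, against 21 × 42 mm for the other. I pressed its paddle with the closed fingertips to z ≈ 0.056 m, held it until the vial reached the end wall, then let the paddle up. I handed in at about 8 s, with the arm about 12 cm above the paddle.

**Last checks that agreed:**
- The paddle and gate are back at rest height, about 0.108 m each, and the fingertips touch nothing.
- The larger vial shows at the end wall in both camera views. With the paddle still held down, I measured it about 178 mm along the lane.
- The smaller vial is still behind its gate, its lever is at rest, and the other things look unmoved.

**Checks that disagreed or failed:**
- The force reading was near zero midway through the press, though the pictures showed the lever moving. It later read 4.6–6.1 N with the paddle fully down.
- In the final network check, the top two results for the larger vial were the red look-alikes. Its final position therefore rests on the pictures.

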